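Press up a stepped pulley blank in the screw press

TASK

Press up the stepped pulley blank: draw the press's shuttle out to its loading stop, thread every wooden ring there is down its post, fully home, widest at the bottom and narrowest on top, and push the shuttle right in under the screw. Wind the screw down until the foot just meets the stack, then half a turn more (at no time as much as three quarters of a turn past contact), and leave it pressed for two seconds. Then wind the screw back up to within a third of a turn of its top, draw the shuttle out to the loading stop again with the stack still on its post, and leave the plane, the pad and the strip alone.

Things in the scene. Friction and masses are not known exactly. Their poses are not given: they have to be found in the camera images.
- ring_dark_mid (a point): Wooden ring, dark brown wood, 68 mm outside diameter, 16 mm thick, with a 24 mm hole; lies flat on the bench. This point is the ring's centre, half-way up, z along its axis, up. None when this ring is absent.
- ring_red_mid (a point): Wooden ring, red-painted wood, 60 mm outside diameter, 16 mm thick, with a 24 mm hole; lies flat on the bench. This point is the ring's centre, half-way up, z along its axis, up. None when this ring is absent.
- ring_blue_mid (a point): Wooden ring, blue-painted wood, 52 mm outside diameter, 16 mm thick, with a 24 mm hole; lies flat on the bench. This point is the ring's centre, half-way up, z along its axis, up. None when this ring is absent.
- ring_pale_mid (a point): Wooden ring, pale wood, 44 mm outside diameter, 16 mm thick, with a 24 mm hole; lies flat on the bench. This point is the ring's centre, half-way up, z along its axis, up. None when this ring is absent.
- press: Green bench screw press, fixed to the bench; origin under the middle of its base, at bench level. In its own frame: base 150 mm (x) by 330 mm (y, -160 to +170 mm), two rails along y, tops 28 mm above the bench; two columns at x = +-62 mm, y = +100 mm carry a bridge. The bridge and crank leave no room to load the post beneath them.
- bridge_top (a point): On the screw's axis (x = 0, y = +100 mm in the press's frame) at the top of the bridge (155 x 44 mm), 225 mm above the bench. The screw turns in the bridge without rising; it moves a beam down between the columns, and a sprung round foot, 40 mm in diameter and hollow so that it passes over the post, hangs from the beam.
- post_foot (a point): Foot of the steel locating post (20 mm diameter, 56 mm tall, tapered over its top 8 mm) at the middle of the top face of the aluminium shuttle (88 x 100 mm); on the post's axis, 28 mm above the bench. The shuttle slides on the press along the press's y; it carries the rings.
- shuttle_handle (a point): Middle of the red upright round knob on the shuttle (24 mm diameter, from 44 to 74 mm above the bench, on a thinner neck), 160 mm from the post towards the press's -y. Pinch it from above to slide the shuttle; about 2 N of friction, it stays where it is left.
- shuttle (a joint): Travel of the shuttle, m: 0 = drawn out to the loading stop (post at x = 0, y = -80 mm in the press's frame), grows along the press's +y, 0.18 = against the inner stop, with the post exactly under the screw.
- crank_knob (a point): Middle of the black upright knob (24 mm diameter, 40 mm tall, from 247 to 287 mm above the bench) at the end of the crank on top of the screw; it runs round the screw's axis at 60 mm radius, always at the same height, and spins freely on its own pin, so a gripper can hold it and go round without turning.
- screw (a joint): Angle of the screw, rad: 0 = wound fully up (crank pointing to the press's -x), grows clockwise seen from above (crank then goes towards the press's +y); range 0 to 20. One full turn lowers the beam and foot by 24 mm. About 0.16 N m of friction, it stays where it is left.
- foot_face (a point): Centre of the underside of the pressure foot; 115 mm above the bench when the screw is at 0 and the foot is free, so 87 mm above the shuttle's top face. When the foot meets the stack it stays there while the beam goes on down against a spring (6 N at contact, 20 N after half a turn more).
- foot (a joint): How far the foot is pushed up towards the beam against its spring, m: 0 = free, 0.012 = half a turn of the screw past contact, 0.019 = bottomed. It shows on the neck above the foot: a yellow band 12 mm tall is just covered by half a turn past contact, leaving 6 mm of red.
- jack_plane: Bystander: wooden jack plane, 87 x 244 x 118 mm; origin under its middle.
- oval_pad: Bystander: dark oval wooden pad, 96 x 134 x 30 mm; origin under its middle.
- offcut_strip: Bystander: dark wooden offcut strip lying flat, 12 x 167 x 19 mm; origin under its middle.

How it is judged:
By the outcome, as a careful person would: the job done as asked, in the order asked, and still so for the second after the job is handed in, with the robot touching nothing.
Of ring_dark, ring_red, ring_blue, ring_pale only 2 to 4 are there at a start; the rules pass over those that are not, and their reading is None.
At some moment in a run one of ring_dark, ring_red, ring_blue, ring_pale may be knocked a few centimetres aside while the robot is not near it.
Once in a run the grip may slacken for a moment while it holds something.
It also fails if it takes over 210 s, if anything falls off the work surface, if the arm or the gripper's body presses on something with over 40 N, if the wrist force passes 120 N, or if a joint passes its speed limit or range.

ROBOT

A 6-joint arm with a two-finger parallel gripper is mounted at the origin on a cart in front of the work surface, level with it; the furniture and walls round the work are solid. World frame = base frame: x ahead of the robot, y to its left, z up, the work surface at z = 0. Lengths are in m, angles in rad, forces in N, time in s.
With the tool pointing down it reaches from about 0.35 to 1 m from the base axis. Payload 7.1 kg.
Tool frame: the origin (TCP) lies midway between the tips of the shut fingers; the grasp point (between the pads) lies 19 mm behind it; z points along the fingers, y is the line along which they close (so a half turn about z gives the same grasp; the last joint's range is limited). The gripper opens to 85 mm and grips with 20 to 120 N. Pads are 22 mm wide; open, the fingers measure 114 mm over their backs; the gripper's body (76 mm by 85 mm) begins 54 mm behind the grasp point. The pads swing forward as they close: fully open they stand 13 mm farther back than shut.
Start: joints at [-1.253, 0.423, 1.63, -0, 1.089, -0.019], TCP at [0.207, -0.59, 0.231] pointing down, gripper open.
Joint ranges: [-3, 3], [-0.9, 2.11], [0.09, 2.58], [-1.31, 4.45], [0.11, 2.69], [-2.54, 2.54]. Speed limits (rad/s): [2.39, 2.39, 3.01, 3.14, 3.14, 3.14].

INTERFACE

Orientations are given as a rotation vector (axis times angle).
In Python, from station import bot gives the robot as it stands.
- The arm moves only by the tool carry_out, never from a script. Its argument "plan" is a list of rows, each a list of 2 entries, a list of its own where there are three numbers: the shift along the tool's x, y, z normalised to -1 to 1, where 1 is 40 mm, then the turn about the tool's z normalised to -1 to 1, where 1 is 8 degrees. A call has 1 to 20 rows; each row shifts and turns the commanded pose from where the row before left it, along the tool's axes as they then stand; what a row does not reach is not made up. A row lasts 1/10 s, in which the tool goes at most 50 mm and 8.59 degrees, less where a joint would pass 70% of its speed; a pose out of reach is approached as far as the arm can. A call with a number of a shift or a turn outside -1 to 1 is refused whole. A call with a gripper value outside its range is refused whole. "grip" is the finger opening in mm, from 0 to 85.4, set as the call begins (left out, the last holds). The fingers move at their own pace and stop on an object; "newtons" is the grip in N (left out, the last holds). Time passes only in rows, so rows that do not move let the fingers close. It gives the time, the measured TCP pose, the force, the opening and the grip force at its end, in the units of the state.
- bot.get_state(): the state, without advancing time (a new reading comes with each control period).
- bot.snapshot(name): name is "scene" or "top"; returns (picture, depth): 420x560x3 uint8, red, green, blue; 420x560 float32, m along the optical axis (not along the pixel's ray), 0 where there is no reading.
- bot.get_calibration(name): a dict with "fovy" (degrees; the focal length in pixels is half the picture's height over the tangent of half this angle, whatever the lens; pixels are square), "cx", "cy" (the principal point, pixels), "origin" and "rotation" of the camera in the world. Camera axes: x right, y down, z forward; pixel columns grow to the right and rows downward; lengths in m; the calibration is good to about 2 mm. A picture is of the moment at which its call begins. get_calibration takes no time and is no camera call.
- bot.hand_in(): hands the job in; it is judged then, once.
The state is a dict: "clock": time; "joint_positions": joint angles; "joint_velocities": joint speeds; "joint_efforts": joint torques, N m; "eef_pos": TCP position; "tcp_rot": TCP orientation; "wrist_force": force on the tool from outside, world axes, zero at the start; "moment": the same for the moment, N m; "gripper_width": finger opening in m; "gripper_force": force on a finger pad.
Only numpy, scipy, OpenCV 4.12 (cv2) and the standard library are available. Lean on these libraries where they do the work, as an engineer would, in place of code of your own. Each camera call takes 0.05 s, during which the arm holds its last target. There are 200 camera calls.

## Working session

There is one attempt and no reset: what is moved stays moved. The work goes in short steps, Python scripts to look and compute and a tool call to move; the robot and the scene stay as the last step left them, time stands still between calls to the robot, and variables do not carry over. Pictures are saved under pics/ and viewed, at most 14 in all, crops included, and the job is handed in when it is done.

Besides the shell and the picture viewer there is one more tool, called after "Request:" as name(argument=value, ...) on one line, values as JSON. carry_out: Moves the arm, as the interface text tells. Scaled input: -1 to 1 covers 40 mm each way for a shift and 8 degrees each way for a turn. Its arguments: {"type":"object","properties":{"plan":{"type":"array"},"grip":{"type":"number"},"newtons":{"type":"number"}},"required":["plan"]}

```bash
ls; mkdir -p pics
cat > h.py <<'E'
import numpy as np, cv2
from station import bot
from scipy.spatial.transform import Rotation as R
def cal(n):
    c=bot.get_calibration(n); f=210/np.tan(np.radians(c['fovy'])/2); return c,f
def snap(n,save=None):
    p,d=bot.snapshot(n)
    if save: cv2.imwrite(f'pics/{save}.png',cv2.cvtColor(p,cv2.COLOR_RGB2BGR))
    return p,d
def cloud(n,d):
    c,f=cal(n); v,u=np.mgrid[:420,:560]
    P=np.stack([(u-c['cx'])/f*d,(v-c['cy'])/f*d,d],-1)
    return P@np.array(c['rotation']).T+np.array(c['origin'])
def atz(n,u,v,z):
    c,f=cal(n); r=np.array(c['rotation'])@[(u-c['cx'])/f,(v-c['cy'])/f,1]; o=np.array(c['origin'])
    return o+r*(z-o[2])/r[2]
def st():
    s=bot.get_state(); print(round(s['clock'],2),np.round(s['eef_pos'],4),np.round(s['tcp_rot'],3),'w',round(s['gripper_width'],4),'F',np.round(s['wrist_force'],1)); return s
E
python3 - <<'E'
from h import *
for n in('scene','top'):
    p,d=snap(n,n+'0'); c,f=cal(n); print(n,c,f)
    np.save(n+'0.npy',d)
s=st(); print(R.from_rotvec(s['tcp_rot']).as_matrix().round(3))
E
```

```text
pics
scene {'fovy': 44.24051599510834, 'cx': 277.29153382024765, 'cy': 204.08377477363723, 'origin': array([-0.45977463,  0.87896613,  0.94852328]), 'rotation': array([-1.01324039,  2.19418295, -1.23706447])} 516.6435262446943
top {'fovy': 52.04595690330553, 'cx': 275.16745766718367, 'cy': 210.10124177325278, 'origin': array([0.42406494, 0.04533755, 1.4313915 ]), 'rotation': array([-2.15626757,  2.16005547, -0.11617488])} 430.1259051015827
0.1 [ 0.2064 -0.5894  0.2306] [-3.096 -0.526  0.   ] w 0.0856 F [ 0.5 -0.  -0.4]
[[ 0.944  0.33  -0.   ]
 [ 0.33  -0.944  0.001]
 [ 0.    -0.001 -1.   ]]
```

View pics/top0.png

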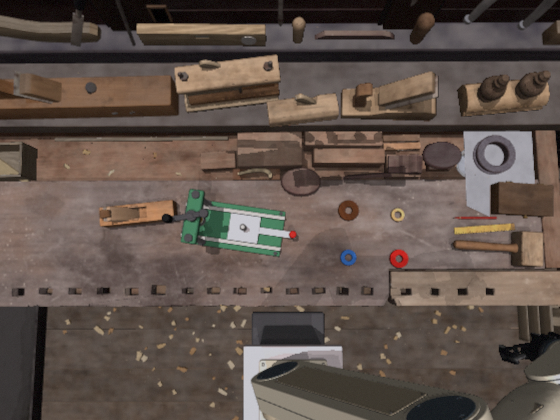

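View pics/scene0.png

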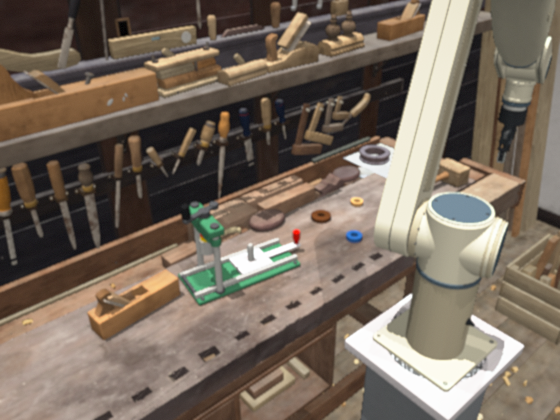

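The top view shows all four rings: dark (348,211), pale (398,215), blue (348,257) and red (399,258). The press is around (235,225), with its red knob at (293,235), the post near (243,227) and the crank knob near (167,218). I'll zoom in and compute positions.

```bash
sed -i "s/return c,f/c['rotation']=R.from_rotvec(c['rotation']).as_matrix(); return c,f/" h.py
python3 - <<'E'
from h import *
p=cv2.imread('pics/top0.png'); d=np.load('top0.npy'); P=cloud('top',d)
cr=cv2.resize(p[180:265,85:305],None,fx=3.6,fy=3.6,interpolation=cv2.INTER_CUBIC); cv2.imwrite('pics/c1.png',cr)
for n,u,v in(('dark',348,211),('pale',398,215),('blue',348,257),('red',399,258)):
    w=P[v-16:v+17,u-16:u+17].reshape(-1,3); m=(w[:,2]>.011)&(w[:,2]<.03)
    q=w[m][:,:2]; (cx,cy),r=cv2.minEnclosingCircle(q.astype(np.float32)); print(n,q.mean(0).round(4),round(cx,4),round(cy,4),round(r*2,4),m.sum(),w[m][:,2].mean().round(4), np.median(w[:,2]).round(4))
for n,z0,z1 in(('h>.2',.2,.24),('knob',.25,.3),('handle',.06,.08),('post',.078,.09)):
    m=(P[...,2]>z0)&(P[...,2]<z1); m[:180]=0;m[265:]=0;m[:,:150]=0;m[:,310:]=0
    q=P[m]; print(n,m.sum(),q.mean(0).round(4) if len(q) else '', cv2.minAreaRect(q[:,:2].astype(np.float32)) if len(q)>3 else '')
hsv=cv2.cvtColor(p,cv2.COLOR_BGR2HSV)
g=(hsv[...,0]>60)&(hsv[...,0]<90)&(hsv[...,1]>120); q=P[g&(P[...,2]<.04)&(P[...,2]>.005)]
print('base',cv2.minAreaRect(q[:,:2].astype(np.float32)),q[:,2].mean())
for a in((235,202),(165,150),(100,500)): print(a,P[a].round(3))
E
```

```text
dark [ 0.5868 -0.186 ] 0.5874 -0.1857 0.0677 278 0.0165 0.0016
pale [ 0.5719 -0.3477] 0.5732 -0.3483 0.0452 99 0.0162 0.0004
blue [ 0.4319 -0.1818] 0.432 -0.1821 0.0514 152 0.0165 0.0011
red [ 0.428  -0.3474] 0.4284 -0.3476 0.0609 214 0.0162 0.0009
h>.2 741 [0.5449 0.2873 0.226 ] ((0.5474321842193604, 0.28910431265830994), (0.08216315507888794, 0.15538254380226135), 65.6067886352539)
knob 105 [0.5377 0.3309 0.2756] ((0.5425823330879211, 0.3009263873100281), (0.022623879835009575, 0.11749734729528427), 7.944727420806885)
handle 323 [0.5699 0.3472 0.0651] ((0.5428094863891602, 0.22466227412223816), (0.47051605582237244, 0.13357889652252197), 88.81131744384766)
post 36 [0.5299 0.1776 0.0826] ((0.5535411238670349, 0.15168803930282593), (0.13139770925045013, 0.30076864361763), 4.164907455444336)
base ((0.5126088261604309, 0.29724201560020447), (0.002472655614838004, 0.011049444787204266), 15.903450012207031) 0.0134040017621333
(235, 202) [0.506 0.297 0.018]
(165, 150) [ 0.763  0.506 -0.079]
(100, 500) [ 0.769 -0.437  0.525]
```

View pics/c1.png

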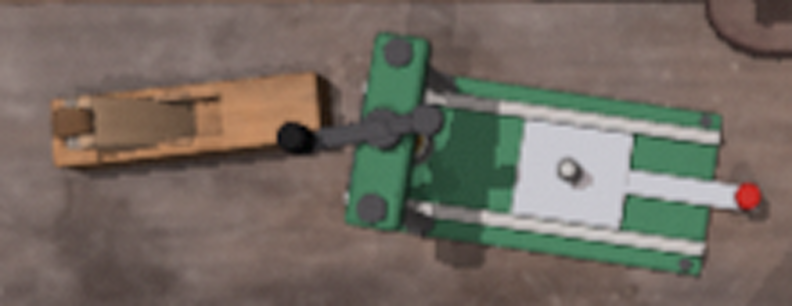

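Run:
```python
from h import *
A=lambda n,u,v,z:print(n,atz('top',u,v,z).round(4)[:2]) or atz('top',u,v,z)[:2]
k=A('knob',166.4,218.1,.287);po=A('post',242.8,226.7,.084);ha=A('handle',292.5,234.4,.074)
b1=A('b1',195.6,194.4,.228);b2=A('b2',188.3,237.8,.228);A('hub',191.4,215.3,.247)
y=po-ha; print('len',np.linalg.norm(y),'yaw',np.degrees(np.arctan2(-y[0],y[1])), 'bridge x yaw',np.degrees(np.arctan2(*(b1-b2)[::-1])))
p=cv2.imread('pics/scene0.png'); cv2.imwrite('pics/c2.png',cv2.resize(p[190:310,165:310],None,fx=5,fy=5,interpolation=cv2.INTER_CUBIC))
d=np.load('top0.npy');P=cloud('top',d)
# base: height map 5..40mm near press
m=(P[...,2]>.008)&(P[...,2]<.05); m[:185]=0;m[258:]=0;m[:,:205]=0;m[:,287:]=0
print(cv2.minAreaRect(P[m][:,:2].astype(np.float32)))
m=(P[...,2]>.215)&(P[...,2]<.235);m[:180]=0;m[265:]=0;print(cv2.minAreaRect(P[m][:,:2].astype(np.float32)))
```

```text
knob [0.5359 0.3457]
post [0.5281 0.1577]
handle [0.5043 0.0015]
b1 [0.609  0.2802]
b2 [0.4861 0.2982]
hub [0.5475 0.287 ]
len 0.15808093301947057 yaw -8.687729537394592 bridge x yaw -8.341470925711038
((0.5547928214073181, 0.15496926009655), (0.26834389567375183, 0.23399637639522552), 89.6148681640625)
((0.5457449555397034, 0.2778073251247406), (0.06773507595062256, 0.15493996441364288), 81.70420837402344)
```

View pics/c2.png

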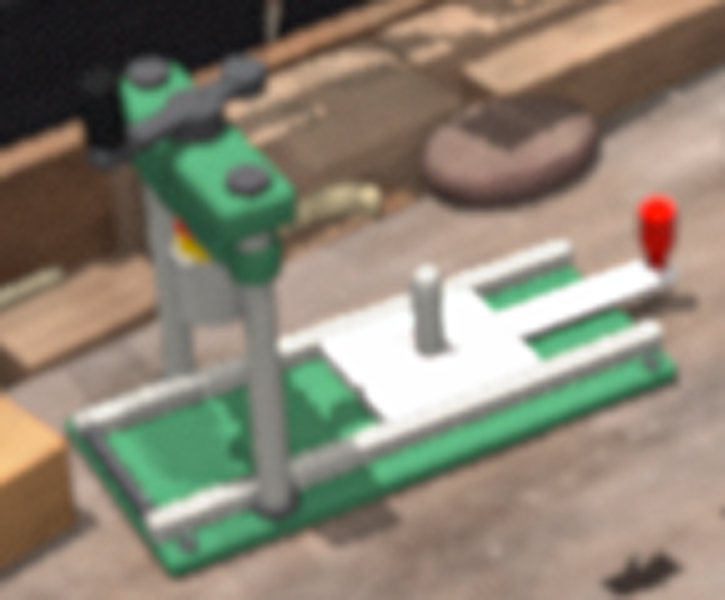

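Run:
```python
from h import *
c,f=cal('scene')
for z in(.110,.0864):
    q=c['rotation'].T@(np.array([.5475,.289,z])-c['origin']); print(z,f*q[0]/q[2]+c['cx'],f*q[1]/q[2]+c['cy'])
```

```text
0.11 208.14384308041608 251.3655555391615
0.0864 208.81093928730152 258.2748711390149
```

Request:
carry_out(plan=[[[0, 0, 0], 0.8], [[0, 0, 0], 0.8], [[0, 0, 0], 0.8]], grip=50, newtons=40)

```text
clock: 0.4
eef_pos: [0.2064, -0.5896, 0.2308]
tcp_rot: [-3.141, 0.005, 0.0]
wrist_force: [0.7, -0.1, 0.1]
gripper_width: 0.05
gripper_force: 0.0
```

Request:
carry_out(plan=[[[0.373, -0.739, 0.13], 0], [[0.373, -0.739, 0.13], 0], [[0.373, -0.739, 0.13], 0], [[0.373, -0.739, 0.13], 0], [[0.373, -0.739, 0.13], 0], [[0.373, -0.739, 0.13], 0], [[0.373, -0.739, 0.13], 0], [[0.373, -0.739, 0.13], 0], [[0.373, -0.739, 0.13], 0], [[0.373, -0.739, 0.13], 0], [[0.373, -0.739, 0.13], 0], [[0.373, -0.739, 0.13], 0], [[0.373, -0.739, 0.13], 0], [[0.373, -0.739, 0.13], 0], [[0.373, -0.739, 0.13], 0], [[0.373, -0.739, 0.13], 0], [[0.373, -0.739, 0.13], 0], [[0.373, -0.739, 0.13], 0], [[0.373, -0.739, 0.13], 0], [[0.373, -0.739, 0.13], 0]])

```text
clock: 2.4
eef_pos: [0.5042, 0.0032, 0.1269]
tcp_rot: [3.142, 0.003, -0.001]
wrist_force: [-0.1, -1.0, 0.2]
gripper_width: 0.0501
gripper_force: 0.0
```

Request:
carry_out(plan=[[[0, 0, 0], 0], [[0, 0, 0], 0]])

```text
clock: 2.6
eef_pos: [0.5036, 0.0023, 0.1269]
tcp_rot: [3.141, 0.006, -0.002]
wrist_force: [0.3, -0.4, -0.7]
gripper_width: 0.0502
gripper_force: 0.0
```

Request:
carry_out(plan=[[[0.02, 0, 0], 0.53], [[0, 0, 0], 0.53], [[0, 0, 0.5], 0], [[0, 0, 0.5], 0], [[0, 0, 0.5], 0], [[0, 0, 0.48], 0], [[0, 0, 0], 0]])

```text
clock: 3.3
eef_pos: [0.5024, 0.0008, 0.0464]
tcp_rot: [3.133, -0.232, -0.007]
wrist_force: [0.4, 0.8, -0.2]
gripper_width: 0.0498
gripper_force: 0.0
```

Request:
carry_out(plan=[[[0, 0, 0], 0], [[0, 0, 0], 0], [[0, 0, 0], 0], [[0, 0, 0], 0]], grip=10, newtons=60)

```text
clock: 3.7
eef_pos: [0.5052, 0.0016, 0.0492]
tcp_rot: [3.133, -0.23, 0.002]
wrist_force: [-2.4, -1.4, 7.3]
gripper_width: 0.0213
gripper_force: 59.2
```

Request:
carry_out(plan=[[[0, 0.2, 0], 0], [[0, 0.2, 0], 0], [[0, 0.2, 0], 0], [[0, 0.2, 0], 0], [[0, 0.2, 0], 0], [[0, 0.1, 0], 0], [[0, 0, 0], 0]])

```text
clock: 4.4
eef_pos: [0.4987, -0.0421, 0.0492]
tcp_rot: [3.133, -0.23, 0.002]
wrist_force: [-3.3, -1.8, 8.0]
gripper_width: 0.0218
gripper_force: 59.3
```

Request:
carry_out(plan=[[[0, 0.06, 0], 0], [[0, 0.06, 0], 0], [[0, 0, 0], 0], [[0, 0, 0], 0]])

```text
clock: 4.8
eef_pos: [0.4981, -0.0465, 0.0492]
tcp_rot: [3.133, -0.23, 0.002]
wrist_force: [-3.9, -0.7, 6.8]
gripper_width: 0.0213
gripper_force: 59.3
```

Request:
carry_out(plan=[[[0, 0.06, 0], 0], [[0, 0.06, 0], 0], [[0, 0, 0], 0], [[0, 0, 0], 0]])

```text
clock: 5.2
eef_pos: [0.498, -0.0472, 0.0492]
tcp_rot: [-3.128, 0.232, -0.003]
wrist_force: [2.1, 31.9, 5.6]
gripper_width: 0.0214
gripper_force: 60.1
```

Request:
carry_out(plan=[[[0, -0.09, 0], 0], [[0, 0, 0], 0]])

```text
clock: 5.4
eef_pos: [0.498, -0.0467, 0.0492]
tcp_rot: [-3.133, 0.228, -0.002]
wrist_force: [-2.7, 2.9, 7.8]
gripper_width: 0.0215
gripper_force: 60.2
```

Request:
carry_out(plan=[[[0, 0, 0], 0], [[0, 0, 0], 0], [[0, 0, 0], 0], [[0, 0, -0.6], 0], [[0, 0, -1], 0], [[0, 0, -1], 0], [[-0.5, 0.5, -0.5], 0], [[-1, 0.5, 0], 0], [[-1, 0.5, 0], 0], [[0, 0, 0], 0]], grip=80)

```text
clock: 6.4
eef_pos: [0.3839, -0.0925, 0.1715]
tcp_rot: [-3.132, 0.233, 0.008]
wrist_force: [0.5, -0.3, -0.1]
gripper_width: 0.08
gripper_force: 0.0
```

```bash
cat > rings.py <<'E'
from h import *
YD=np.array([.148,.989]);XD=np.array([.989,-.148])
def rel(t,p): # tool-unit shift from tcp xy p to target xy t (press aligned)
    w=np.array(t)-np.array(p)[:2]; return (w@XD/.04).round(2),(-w@YD/.04).round(2)
def find(save=None):
    p,d=snap('top',save); P=cloud('top',d); hsv=cv2.cvtColor(p,cv2.COLOR_RGB2HSV)
    m=((P[...,2]>.011)&(P[...,2]<.022)&(P[...,0]>.36)&(P[...,0]<.68)&(P[...,1]<-.07)&(P[...,1]>-.5)).astype(np.uint8)
    n,l,s,c=cv2.connectedComponentsWithStats(m)
    out=[]
    for i in range(1,n):
        if s[i,4]<60: continue
        q=P[l==i]; (x,y),r=cv2.minEnclosingCircle(q[:,:2].astype(np.float32))
        print('comp',np.round(q[:,:2].mean(0),4),round(x,4),round(y,4),'d',round(2*r,4),s[i,4],'hsv',np.median(hsv[l==i],0)); out.append((x,y,2*r))
    return p,P,out
E
python3 - <<'E'
from rings import *
p,P,o=find('t2'); s=st()
c=cv2.resize(cv2.cvtColor(p[185:285,225:425],cv2.COLOR_RGB2BGR),None,fx=4,fy=4,interpolation=cv2.INTER_CUBIC);cv2.imwrite('pics/c3.png',c)
E
```

```text
comp [ 0.5861 -0.1862] 0.5871 -0.1859 d 0.0684 268 hsv [ 10. 164.  88.]
comp [ 0.5714 -0.3477] 0.5719 -0.3478 d 0.0447 92 hsv [ 18.5 106.  179. ]
comp [ 0.4395 -0.1839] 0.4343 -0.1828 d 0.0513 99 hsv [108. 178. 159.]
comp [ 0.4281 -0.3475] 0.4282 -0.3482 d 0.06 213 hsv [  1. 211. 191.]
6.45 [ 0.3872 -0.0928  0.1721] [-3.133e+00  2.330e-01  2.000e-03] w 0.08 F [ 0.9  0.7 -0.5]
```

View pics/c3.png

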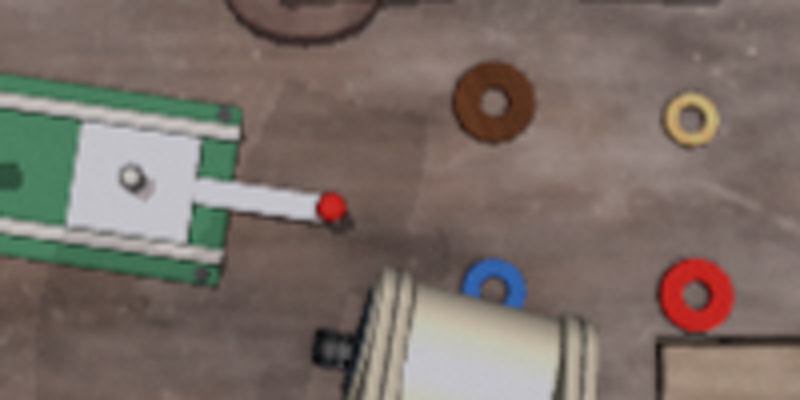

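Request:
carry_out(plan=[[[0.53, 0.156, 0.1], 0], [[0.53, 0.156, 0.2], 0], [[0.53, 0.156, 0.3], 0], [[0.53, 0.156, 0.3], 0], [[0.53, 0.156, 0.3], 0], [[0.53, 0.156, 0.3], 0], [[0.53, 0.156, 0.3], 0], [[0.53, 0.156, 0.3], 0], [[0.53, 0.156, 0.3], 0], [[0.53, 0.156, 0.3], 0], [[0, 0, 0], 0], [[0, 0, 0], 0]], grip=80)

```text
clock: 7.65
eef_pos: [0.5905, -0.1848, 0.0634]
tcp_rot: [-3.133, 0.23, 0.002]
wrist_force: [-0.2, 0.3, 0.2]
gripper_width: 0.08
gripper_force: 0.0
```

Run:
```python
from rings import *
s=st(); print(rel((.587,-.186),s['eef_pos']))
a=atz('top',257.75,229.25,.084)[:2]; b=atz('top',225+331/4,185+206/4,.074)[:2]; print(a,b, b+.16*YD)
```

```text
7.65 [ 0.5905 -0.1848  0.0634] [-3.133e+00  2.300e-01  2.000e-03] w 0.08 F [-0.2  0.3  0.2]
(np.float64(-0.08), np.float64(0.04))
[0.52001955 0.11071897] [ 0.49754581 -0.04656378] [0.52122581 0.11167622]
```

Request:
carry_out(plan=[[[-0.08, 0.04, 0.3], 0], [[0, 0, 0.5], 0], [[0, 0, 0.5], 0], [[0, 0, 0.2], 0], [[0, 0, 0.1], 0], [[0, 0, 0.08], 0], [[0, 0, 0], 0], [[0, 0, 0], 0]])

```text
clock: 8.45
eef_pos: [0.5874, -0.1863, -0.0024]
tcp_rot: [3.133, -0.23, 0.002]
wrist_force: [0.3, 0.7, 0.4]
gripper_width: 0.0802
gripper_force: 0.0
```

Request:
carry_out(plan=[[[0, 0, 0], 0], [[0, 0, 0], 0], [[0, 0, 0], 0], [[0, 0, 0], 0]], grip=50, newtons=40)

```text
clock: 8.85
eef_pos: [0.5875, -0.1863, -0.0022]
tcp_rot: [3.133, -0.23, 0.002]
wrist_force: [-1.1, 0.5, 5.7]
gripper_width: 0.0648
gripper_force: 44.5
```

Request:
carry_out(plan=[[[0, 0, -0.35], 0], [[0, 0, -0.6], 0], [[0, 0, -0.7], 0], [[-0.195, -0.509, -0.7], 0], [[-0.195, -0.509, -0.7], 0], [[-0.195, -0.509, 0], 0], [[-0.195, -0.509, 0], 0], [[-0.195, -0.509, 0], 0], [[-0.195, -0.509, 0], 0], [[-0.195, -0.509, 0], 0], [[-0.195, -0.509, 0], 0], [[-0.195, -0.509, 0], 0], [[-0.195, -0.509, 0], 0], [[-0.195, -0.509, 0], 0], [[-0.195, -0.509, 0], 0], [[-0.195, -0.509, 0], 0], [[-0.195, -0.509, 0], 0], [[0, 0, 0], 0], [[0, 0, 0], 0]])

```text
clock: 10.75
eef_pos: [0.5206, 0.1119, 0.1195]
tcp_rot: [3.133, -0.228, 0.001]
wrist_force: [-0.3, -0.8, -0.3]
gripper_width: 0.0651
gripper_force: 44.9
```

Run:
```python
from rings import *
s=st(); print(rel((.5215,.1115),s['eef_pos']))
p,d=snap('scene'); cv2.imwrite('pics/s3.png',cv2.resize(cv2.cvtColor(p[190:310,180:330],cv2.COLOR_RGB2BGR),None,fx=4,fy=4,interpolation=cv2.INTER_CUBIC))
```

```text
10.75 [0.5206 0.1119 0.1195] [ 3.133e+00 -2.280e-01  1.000e-03] w 0.0651 F [-0.3 -0.8 -0.3]
(np.float64(0.02), np.float64(0.01))
```

View pics/s3.png

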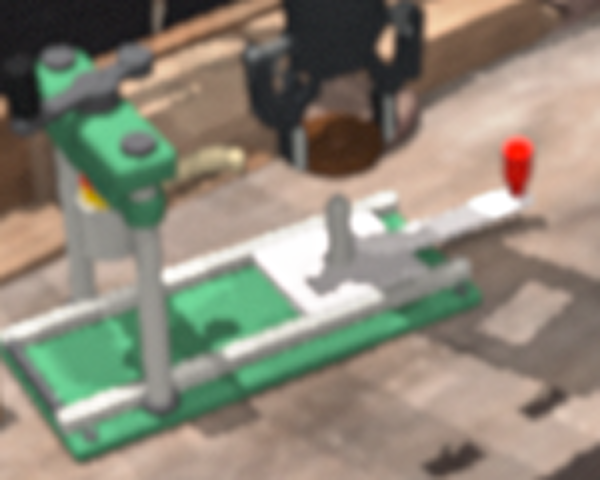

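The dark ring is held level, directly over the post (ring around crop (343,145), post top around (338,205)). Lowering.

Request:
carry_out(plan=[[[0.02, 0.01, 0.5], 0], [[0, 0, 0.3], 0], [[0, 0, 0.15], 0], [[0, 0, 0.15], 0], [[0, 0, 0.15], 0], [[0, 0, 0.15], 0], [[0, 0, 0], 0]])

```text
clock: 11.5
eef_pos: [0.5209, 0.1111, 0.0622]
tcp_rot: [3.133, -0.23, -0.002]
wrist_force: [0.3, 0.7, -1.6]
gripper_width: 0.0651
gripper_force: 44.9
```

Request:
carry_out(plan=[[[0, 0, 0.25], 0], [[0, 0, 0.25], 0], [[0, 0, 0.25], 0], [[0, 0, 0.08], 0], [[0, 0, 0], 0]])

```text
clock: 12.0
eef_pos: [0.5207, 0.1112, 0.0288]
tcp_rot: [3.133, -0.23, -0.002]
wrist_force: [-0.9, 0.1, -0.3]
gripper_width: 0.0649
gripper_force: 37.6
```

Request:
carry_out(plan=[[[0, 0, 0], 0], [[0, 0, 0], 0], [[0, 0, 0], 0], [[0, 0, -0.3], 0], [[0, 0, -0.8], 0], [[0, 0, -1], 0], [[0, 0, -0.5], 0]], grip=80)

```text
clock: 12.7
eef_pos: [0.5227, 0.1115, 0.1375]
tcp_rot: [-3.132, 0.23, -0.007]
wrist_force: [-0.1, -0.6, -0.1]
gripper_width: 0.0802
gripper_force: 0.0
```

Run:
```python
from rings import *
p,P,o=find(); s=st(); print(rel((.4283,-.348),s['eef_pos']))
m=(abs(P[...,0]-.5213)<.04)&(abs(P[...,1]-.111)<.05)&(P[...,2]>.035)&(P[...,2]<.06)
print(m.sum(),P[m].mean(0) if m.sum() else '')
```

```text
comp [ 0.5716 -0.348 ] 0.5727 -0.348 d 0.0446 98 hsv [ 19.  105.5 177. ]
comp [ 0.4316 -0.1818] 0.4316 -0.1826 d 0.0519 147 hsv [108. 178. 160.]
comp [ 0.4286 -0.3471] 0.4284 -0.3473 d 0.0616 208 hsv [  1. 211. 189.]
12.75 [0.5241 0.1118 0.1397] [-3.131  0.229 -0.012] w 0.0803 F [0.7 0.  1.9]
(np.float64(-0.67), np.float64(11.72))
44 [0.49524764 0.10237644 0.04412664]
```

Request:
carry_out(plan=[[[-0.039, 0.731, 0], 0], [[-0.039, 0.731, 0], 0], [[-0.039, 0.731, 0], 0], [[-0.039, 0.731, 0], 0], [[-0.039, 0.731, 0], 0], [[-0.039, 0.731, 0], 0], [[-0.039, 0.731, 0], 0], [[-0.039, 0.731, 0], 0], [[-0.039, 0.731, 0.25], 0], [[-0.039, 0.731, 0.25], 0], [[-0.039, 0.731, 0.25], 0], [[-0.039, 0.731, 0.25], 0], [[-0.039, 0.731, 0.25], 0], [[-0.039, 0.731, 0.25], 0], [[-0.039, 0.731, 0.25], 0], [[-0.039, 0.731, 0.25], 0], [[0, 0, 0], 0], [[0, 0, 0], 0], [[0, 0, 0], 0]], grip=74)

```text
clock: 14.65
eef_pos: [0.4284, -0.3472, 0.0542]
tcp_rot: [-3.133, 0.229, 0.0]
wrist_force: [0.1, -0.3, -0.5]
gripper_width: 0.0739
gripper_force: 0.0
```

Run:
```python
from rings import *
s=st(); print(rel((.4284,-.3477),s['eef_pos']))
```

```text
14.65 [ 0.4284 -0.3472  0.0542] [-3.133  0.229  0.   ] w 0.0739 F [ 0.1 -0.3 -0.5]
(np.float64(0.0), np.float64(0.01))
```

Request:
carry_out(plan=[[[0, 0.01, 0.5], 0], [[0, 0, 0.5], 0], [[0, 0, 0.2], 0], [[0, 0, 0.1], 0], [[0, 0, 0.08], 0], [[0, 0, 0], 0], [[0, 0, 0], 0]])

```text
clock: 15.35
eef_pos: [0.4287, -0.3485, -0.0009]
tcp_rot: [3.133, -0.229, 0.001]
wrist_force: [0.4, 0.6, -0.3]
gripper_width: 0.0741
gripper_force: 0.0
```

Request:
carry_out(plan=[[[0, 0, 0], 0], [[0, 0, 0], 0], [[0, 0, 0], 0], [[0, 0, 0], 0]], grip=40)

```text
clock: 15.75
eef_pos: [0.4286, -0.3486, -0.0003]
tcp_rot: [3.133, -0.23, 0.001]
wrist_force: [-2.7, 2.1, 8.6]
gripper_width: 0.0585
gripper_force: 40.8
```

Request:
carry_out(plan=[[[0, 0, -0.4], 0], [[0, 0, -0.8], 0], [[0.0365, -0.732, -0.7], 0], [[0.0365, -0.732, -0.7], 0], [[0.0365, -0.732, -0.6], 0], [[0.0365, -0.732, -0.3], 0], [[0.0365, -0.732, 0], 0], [[0.0365, -0.732, 0], 0], [[0.0365, -0.732, 0], 0], [[0.0365, -0.732, 0], 0], [[0.0365, -0.732, 0], 0], [[0.0365, -0.732, 0], 0], [[0.0365, -0.732, 0], 0], [[0.0365, -0.732, 0], 0], [[0.0365, -0.732, 0], 0], [[0.0365, -0.732, 0], 0], [[0.0365, -0.732, 0], 0], [[0.0365, -0.732, 0], 0], [[0, 0, 0], 0], [[0, 0, 0], 0]])

```text
clock: 17.75
eef_pos: [0.5196, 0.112, 0.1392]
tcp_rot: [3.133, -0.227, 0.001]
wrist_force: [-0.5, 0.3, -0.6]
gripper_width: 0.0588
gripper_force: 43.2
```

Run:
```python
from rings import *
s=st(); print(rel((.521,.1112),s['eef_pos']))
```

```text
17.75 [0.5196 0.112  0.1392] [ 3.133e+00 -2.270e-01  1.000e-03] w 0.0588 F [-0.5  0.3 -0.6]
(np.float64(0.04), np.float64(0.02))
```

Request:
carry_out(plan=[[[0.035, 0.01, 0.5], 0], [[0, 0, 0.5], 0], [[0, 0, 0.25], 0], [[0, 0, 0.15], 0], [[0, 0, 0.15], 0], [[0, 0, 0.15], 0], [[0, 0, 0.2], 0], [[0, 0, 0], 0]])

```text
clock: 18.55
eef_pos: [0.5205, 0.111, 0.0617]
tcp_rot: [3.133, -0.23, -0.002]
wrist_force: [-0.2, -0.7, -0.2]
gripper_width: 0.0587
gripper_force: 43.2
```

Request:
carry_out(plan=[[[0, 0, 0.25], 0], [[0, 0, 0.18], 0], [[0, 0, 0], 0]])

```text
clock: 18.85
eef_pos: [0.5205, 0.111, 0.0443]
tcp_rot: [3.133, -0.229, -0.002]
wrist_force: [0.1, -0.3, -0.3]
gripper_width: 0.059
gripper_force: 43.2
```

Request:
carry_out(plan=[[[0, 0, 0], 0], [[0, 0, 0], 0], [[0, 0, 0], 0], [[0, 0, -0.3], 0], [[0, 0, -0.8], 0], [[0, 0, -1], 0], [[0, 0, -0.3], 0], [[0, 0, 0], 0]], grip=72)

```text
clock: 19.65
eef_pos: [0.5227, 0.1114, 0.1441]
tcp_rot: [-3.132, 0.229, -0.008]
wrist_force: [0.2, -1.1, 0.4]
gripper_width: 0.0719
gripper_force: 0.0
```

Run:
```python
from rings import *
p,P,o=find(); s=st(); print(rel((.4318,-.1822),s['eef_pos']))
m=(abs(P[...,0]-.5213)<.04)&(abs(P[...,1]-.111)<.05)&(P[...,2]>.035)&(P[...,2]<.08)
print(m.sum(),np.round(np.sort(P[m][:,2])[::6],4))
```

```text
comp [ 0.5722 -0.3476] 0.573 -0.3478 d 0.0439 93 hsv [ 19. 106. 182.]
comp [ 0.4319 -0.1826] 0.4318 -0.1826 d 0.0512 141 hsv [108. 178. 160.]
19.7 [0.5215 0.1112 0.1424] [-3.133  0.23  -0.004] w 0.072 F [-0.2 -0.8 -0.6]
(np.float64(-1.13), np.float64(7.59))
44 [0.0353 0.0426 0.0437 0.0474 0.056  0.059  0.0604 0.0627]
```

Request:
carry_out(plan=[[[-0.094, 0.634, 0], 0], [[-0.094, 0.634, 0], 0], [[-0.094, 0.634, 0], 0], [[-0.094, 0.634, 0], 0], [[-0.094, 0.634, 0], 0], [[-0.094, 0.634, 0], 0], [[-0.094, 0.634, 0], 0], [[-0.094, 0.634, 0], 0], [[-0.094, 0.634, 0.2], 0], [[-0.094, 0.634, 0.3], 0], [[-0.094, 0.634, 0.5], 0], [[-0.094, 0.634, 0.5], 0], [[0, 0, 0.5], 0], [[0, 0, 0.2], 0], [[0, 0, 0], 0], [[0, 0, 0], 0]], grip=66)

```text
clock: 21.3
eef_pos: [0.432, -0.1829, 0.0532]
tcp_rot: [-3.133, 0.228, 0.001]
wrist_force: [0.0, -0.3, 0.7]
gripper_width: 0.066
gripper_force: 0.0
```

Run:
```python
from rings import *
s=st(); print(rel((.4318,-.1825),s['eef_pos']))
```

```text
21.3 [ 0.432  -0.1829  0.0532] [-3.133e+00  2.280e-01  1.000e-03] w 0.066 F [ 0.  -0.3  0.7]
(np.float64(-0.01), np.float64(-0.01))
```

Target z ≈ 0.001 for the 52 mm ring.

Request:
carry_out(plan=[[[0, 0, 0.5], 0], [[0, 0, 0.5], 0], [[0, 0, 0.2], 0], [[0, 0, 0.1], 0], [[0, 0, 0], 0], [[0, 0, 0], 0]])

```text
clock: 21.9
eef_pos: [0.4326, -0.1835, 0.002]
tcp_rot: [3.133, -0.229, 0.002]
wrist_force: [-0.4, 1.1, -0.2]
gripper_width: 0.066
gripper_force: 0.0
```

Request:
carry_out(plan=[[[0, 0, 0], 0], [[0, 0, 0], 0], [[0, 0, 0], 0], [[0, 0, 0], 0]], grip=32)

```text
clock: 22.3
eef_pos: [0.4326, -0.1836, 0.0025]
tcp_rot: [3.133, -0.23, 0.002]
wrist_force: [-2.7, 1.5, 10.1]
gripper_width: 0.0494
gripper_force: 39.7
```

Request:
carry_out(plan=[[[0, 0, -0.4], 0], [[0, 0, -0.8], 0], [[0, 0, -0.8], 0], [[0.091, -0.635, -0.7], 0], [[0.091, -0.635, -0.6], 0], [[0.091, -0.635, -0.3], 0], [[0.091, -0.635, 0], 0], [[0.091, -0.635, 0], 0], [[0.091, -0.635, 0], 0], [[0.091, -0.635, 0], 0], [[0.091, -0.635, 0], 0], [[0.091, -0.635, 0], 0], [[0.091, -0.635, 0], 0], [[0.091, -0.635, 0], 0], [[0.091, -0.635, 0], 0], [[0, 0, 0], 0], [[0, 0, 0], 0], [[0, 0, 0], 0]])

```text
clock: 24.1
eef_pos: [0.5192, 0.1112, 0.1454]
tcp_rot: [3.133, -0.23, -0.001]
wrist_force: [0.1, 0.2, -0.4]
gripper_width: 0.0496
gripper_force: 42.0
```

Run:
```python
from rings import *
s=st(); print(rel((.521,.1112),s['eef_pos']))
```

```text
24.1 [0.5192 0.1112 0.1454] [ 3.133e+00 -2.300e-01 -1.000e-03] w 0.0496 F [ 0.1  0.2 -0.4]
(np.float64(0.04), np.float64(-0.01))
```

Request:
carry_out(plan=[[[0.04, 0, 0.5], 0], [[0, 0, 0.4], 0], [[0, 0, 0.3], 0], [[0, 0, 0.2], 0], [[0, 0, 0.15], 0], [[0, 0, 0.15], 0], [[0, 0, 0.15], 0], [[0, 0, 0], 0]])

```text
clock: 24.9
eef_pos: [0.5209, 0.1115, 0.0707]
tcp_rot: [3.133, -0.23, -0.001]
wrist_force: [0.2, 0.0, 1.3]
gripper_width: 0.05
gripper_force: 42.0
```

Request:
carry_out(plan=[[[0, 0, 0.1], 0], [[0, 0, 0.07], 0], [[0, 0, 0], 0]])

```text
clock: 25.2
eef_pos: [0.5211, 0.1116, 0.0643]
tcp_rot: [3.133, -0.23, -0.001]
wrist_force: [0.0, -0.0, -0.7]
gripper_width: 0.0496
gripper_force: 42.0
```

Request:
carry_out(plan=[[[0, 0, 0], 0], [[0, 0, 0], 0], [[0, 0, 0], 0], [[0, 0, -0.3], 0], [[0, 0, -0.8], 0], [[0, 0, -1], 0], [[0, 0, 0], 0]], grip=64)

```text
clock: 25.9
eef_pos: [0.5247, 0.1122, 0.154]
tcp_rot: [-3.131, 0.229, -0.014]
wrist_force: [0.9, -0.4, -0.6]
gripper_width: 0.0646
gripper_force: 0.0
```

Run:
```python
from rings import *
p,P,o=find(); s=st(); print(rel((.5728,-.3477),s['eef_pos']))
m=(abs(P[...,0]-.5213)<.04)&(abs(P[...,1]-.111)<.05)&(P[...,2]>.035)&(P[...,2]<.09)
print(m.sum(),np.round(np.sort(P[m][:,2])[::6],4))
```

```text
comp [ 0.5712 -0.3474] 0.5722 -0.3483 d 0.0437 92 hsv [ 18.  105.  179.5]
25.95 [0.5234 0.112  0.1519] [-3.131  0.229 -0.01 ] w 0.0637 F [ 0.1  0.4 -0.4]
(np.float64(2.92), np.float64(11.18))
63 [0.0351 0.0395 0.0429 0.0451 0.0473 0.0546 0.0589 0.0615 0.0637 0.0716
 0.0774]
```

Request:
carry_out(plan=[[[0.186, 0.698, 0], 0], [[0.186, 0.698, 0], 0], [[0.186, 0.698, 0], 0], [[0.186, 0.698, 0], 0], [[0.186, 0.698, 0], 0], [[0.186, 0.698, 0], 0], [[0.186, 0.698, 0], 0], [[0.186, 0.698, 0], 0], [[0.186, 0.698, 0.3], 0], [[0.186, 0.698, 0.3], 0], [[0.186, 0.698, 0.3], 0], [[0.186, 0.698, 0.3], 0], [[0.186, 0.698, 0.3], 0], [[0.186, 0.698, 0.3], 0], [[0.186, 0.698, 0.3], 0], [[0.186, 0.698, 0.3], 0], [[0, 0, 0], 0], [[0, 0, 0], 0], [[0, 0, 0], 0]], grip=58)

```text
clock: 27.85
eef_pos: [0.5735, -0.3467, 0.0523]
tcp_rot: [-3.132, 0.229, 0.002]
wrist_force: [0.9, -1.1, 0.1]
gripper_width: 0.0577
gripper_force: 0.0
```

Run:
```python
from rings import *
s=st(); print(rel((.5728,-.3478),s['eef_pos']))
```

```text
27.85 [ 0.5735 -0.3467  0.0523] [-3.132e+00  2.290e-01  2.000e-03] w 0.0577 F [ 0.9 -1.1  0.1]
(np.float64(-0.01), np.float64(0.03))
```

Request:
carry_out(plan=[[[-0.01, 0.02, 0.5], 0], [[0, 0, 0.4], 0], [[0, 0, 0.2], 0], [[0, 0, 0.12], 0], [[0, 0, 0], 0], [[0, 0, 0], 0]])

```text
clock: 28.45
eef_pos: [0.5737, -0.3485, 0.0041]
tcp_rot: [3.133, -0.229, 0.001]
wrist_force: [0.4, 0.6, -0.2]
gripper_width: 0.058
gripper_force: 0.0
```

Request:
carry_out(plan=[[[0, 0, 0], 0], [[0, 0, 0], 0], [[0, 0, 0], 0], [[0, 0, 0], 0]], grip=26)

```text
clock: 28.85
eef_pos: [0.574, -0.3488, 0.0048]
tcp_rot: [3.133, -0.23, 0.002]
wrist_force: [-0.4, 1.0, 5.9]
gripper_width: 0.0421
gripper_force: 40.2
```

Request:
carry_out(plan=[[[0, 0, -0.4], 0], [[0, 0, -0.8], 0], [[-0.188, -0.699, -0.7], 0], [[-0.188, -0.699, -0.7], 0], [[-0.188, -0.699, -0.7], 0], [[-0.188, -0.699, -0.46], 0], [[-0.188, -0.699, 0], 0], [[-0.188, -0.699, 0], 0], [[-0.188, -0.699, 0], 0], [[-0.188, -0.699, 0], 0], [[-0.188, -0.699, 0], 0], [[-0.188, -0.699, 0], 0], [[-0.188, -0.699, 0], 0], [[-0.188, -0.699, 0], 0], [[-0.188, -0.699, 0], 0], [[-0.188, -0.699, 0], 0], [[-0.188, -0.699, 0], 0], [[-0.188, -0.699, 0], 0], [[0, 0, 0], 0], [[0, 0, 0], 0]])

```text
clock: 30.85
eef_pos: [0.5197, 0.112, 0.1549]
tcp_rot: [-3.133, 0.227, -0.002]
wrist_force: [0.1, 0.3, -0.2]
gripper_width: 0.042
gripper_force: 40.7
```

Run:
```python
from rings import *
s=st(); print(rel((.5211,.1113),s['eef_pos']))
```

```text
30.85 [0.5197 0.112  0.1549] [-3.133e+00  2.270e-01 -2.000e-03] w 0.042 F [ 0.1  0.3 -0.2]
(np.float64(0.04), np.float64(0.01))
```

Request:
carry_out(plan=[[[0.035, 0.01, 0.5], 0], [[0, 0, 0.5], 0], [[0, 0, 0.3], 0], [[0, 0, 0.15], 0], [[0, 0, 0.15], 0], [[0, 0, 0.1], 0], [[0, 0, 0.1], 0], [[0, 0, 0], 0], [[0, 0, 0], 0]])

```text
clock: 31.75
eef_pos: [0.5211, 0.1111, 0.0823]
tcp_rot: [-3.133, 0.229, -0.001]
wrist_force: [0.1, 0.7, -0.3]
gripper_width: 0.0422
gripper_force: 40.7
```

Request:
carry_out(plan=[[[0, 0, 0.03], 0], [[0, 0, 0], 0]])

```text
clock: 31.95
eef_pos: [0.521, 0.1111, 0.0811]
tcp_rot: [-3.133, 0.229, -0.0]
wrist_force: [-0.1, -0.3, -1.0]
gripper_width: 0.0422
gripper_force: 40.7
```

Request:
carry_out(plan=[[[0, 0, 0], 0], [[0, 0, 0], 0], [[0, 0, 0], 0], [[0, 0, -0.3], 0], [[0, 0, -0.8], 0], [[-0.5, 0, -1], 0], [[-1, 0.5, 0], 0], [[-1, 0.7, 0], 0], [[0, 1, 0], 0], [[0, 1, 0], 0], [[0, 0, 0], 0]], grip=58)

```text
clock: 33.05
eef_pos: [0.4025, -0.0039, 0.1659]
tcp_rot: [3.132, -0.235, 0.001]
wrist_force: [0.8, 0.2, -0.6]
gripper_width: 0.058
gripper_force: 0.0
```

Run:
```python
from rings import *
p,d=snap('top'); P=cloud('top',d); s=st(); print(rel((.498,-.0472),s['eef_pos']))
m=(abs(P[...,0]-.5213)<.04)&(abs(P[...,1]-.111)<.05)&(P[...,2]>.035)&(P[...,2]<.12)
print(m.sum(),np.round(np.sort(P[m][:,2])[::6],4))
q,d=snap('scene')
a=cv2.resize(p[200:260,220:300],None,fx=5,fy=5,interpolation=cv2.INTER_CUBIC); b=cv2.resize(q[200:300,180:280],(400,300) and None,fx=3,fy=3,interpolation=cv2.INTER_CUBIC)
cv2.imwrite('pics/c4.png',cv2.cvtColor(np.hstack([a,b]),cv2.COLOR_RGB2BGR))
```

```text
33.1 [ 0.4032 -0.0026  0.1658] [-3.133e+00  2.360e-01 -2.000e-03] w 0.058 F [0.4 1.  0.5]
(np.float64(2.51), np.float64(0.75))
344 [0.035  0.0358 0.0394 0.0413 0.0419 0.0431 0.0438 0.0444 0.045  0.046
 0.0467 0.0472 0.0483 0.0535 0.0566 0.0573 0.0583 0.059  0.0595 0.0603
 0.061  0.0615 0.0625 0.063  0.0642 0.0668 0.0724 0.0735 0.0746 0.0751
 0.0759 0.0764 0.0774 0.078  0.0792 0.0799 0.0817 0.083  0.0841 0.0863
 0.0875 0.0886 0.0894 0.0898 0.0905 0.0909 0.0913 0.0915 0.0918 0.0923
 0.0925 0.0928 0.093  0.0936 0.0939 0.0947 0.0956 0.0994]
```

View pics/c4.png

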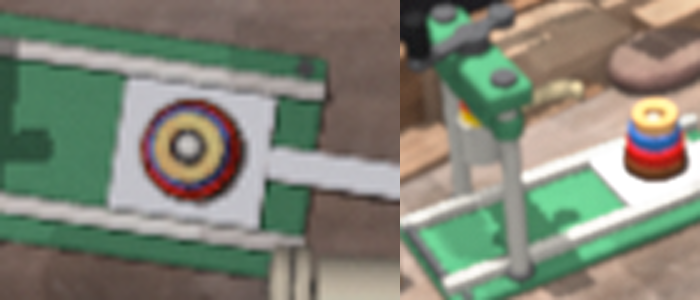

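The crops show all four rings stacked on the post in the right order, dark, red, blue, pale. The stack top is at about 92 mm, so it is home. Next is the handle.

Request:
carry_out(plan=[[[0.5, 0.15, 0], 0], [[0.5, 0.15, 0], 0], [[0.5, 0.15, 0], 0], [[0.5, 0.15, 0], 0], [[0.51, 0.15, 0], 0], [[0, 0, 0.5], 0], [[0, 0, 0.5], 0], [[0, 0, 0], 0], [[0, 0, 0], 0]], grip=55)

```text
clock: 34.05
eef_pos: [0.4984, -0.0444, 0.125]
tcp_rot: [-3.133, 0.228, 0.001]
wrist_force: [0.3, -0.5, -0.3]
gripper_width: 0.0548
gripper_force: 0.0
```

Run:
```python
from rings import *
s=st(); print(rel((.498,-.0472),s['eef_pos']))
```

```text
34.05 [ 0.4984 -0.0444  0.125 ] [-3.133e+00  2.280e-01  1.000e-03] w 0.0548 F [ 0.3 -0.5 -0.3]
(np.float64(-0.0), np.float64(0.07))
```

Request:
carry_out(plan=[[[0, 0.07, 0.4], 0], [[0, 0, 0.5], 0], [[0, 0, 0.5], 0], [[0, 0, 0.5], 0], [[0, 0, 0], 0]])

```text
clock: 34.55
eef_pos: [0.4972, -0.0475, 0.0482]
tcp_rot: [-3.133, 0.229, 0.004]
wrist_force: [-1.5, -0.5, 0.0]
gripper_width: 0.0549
gripper_force: 0.0
```

Request:
carry_out(plan=[[[0, 0, 0], 0], [[0, 0, 0], 0], [[0, 0, 0], 0], [[0, 0, 0], 0], [[0, -0.1, 0], 0], [[0, -0.2, 0], 0], [[0, -0.25, 0], 0], [[0, -0.25, 0], 0], [[0, -0.25, 0], 0], [[0, -0.25, 0], 0], [[0, -0.25, 0], 0], [[0, -0.25, 0], 0], [[0, -0.25, 0], 0], [[0, -0.25, 0], 0], [[0, -0.25, 0], 0], [[0, -0.25, 0], 0], [[0, -0.25, 0], 0], [[0, -0.25, 0], 0], [[0, 0, 0], 0]], grip=10, newtons=60)

```text
clock: 36.45
eef_pos: [0.5185, 0.0836, 0.0506]
tcp_rot: [-3.132, 0.228, -0.005]
wrist_force: [-1.1, 1.8, 8.4]
gripper_width: 0.0212
gripper_force: 59.2
```

Request:
carry_out(plan=[[[0, -0.25, 0], 0], [[0, -0.25, 0], 0], [[0, -0.25, 0], 0], [[0, -0.2, 0], 0], [[0, -0.08, 0], 0], [[0, -0.06, 0], 0], [[0, -0.06, 0], 0], [[0, 0, 0], 0]])

```text
clock: 37.25
eef_pos: [0.5251, 0.1283, 0.0506]
tcp_rot: [-3.132, 0.229, -0.004]
wrist_force: [-0.9, 1.6, 7.2]
gripper_width: 0.0214
gripper_force: 59.1
```

Request:
carry_out(plan=[[[0, -0.05, 0], 0], [[0, -0.05, 0], 0], [[0, 0, 0], 0], [[0, 0, 0], 0]])

```text
clock: 37.65
eef_pos: [0.5255, 0.1311, 0.0506]
tcp_rot: [3.133, -0.229, 0.004]
wrist_force: [-1.1, -5.4, 8.8]
gripper_width: 0.0213
gripper_force: 59.4
```

Request:
carry_out(plan=[[[0, -0.05, 0], 0], [[0, 0, 0], 0]])

```text
clock: 37.85
eef_pos: [0.5254, 0.1313, 0.0506]
tcp_rot: [3.13, -0.227, 0.002]
wrist_force: [-0.1, -17.5, 11.9]
gripper_width: 0.022
gripper_force: 60.0
```

Request:
carry_out(plan=[[[0, 0.06, 0], 0], [[0, 0, 0], 0]])

```text
clock: 38.05
eef_pos: [0.5255, 0.131, 0.0506]
tcp_rot: [-3.133, 0.23, -0.004]
wrist_force: [-0.6, -1.1, 7.2]
gripper_width: 0.0211
gripper_force: 59.6
```

Request:
carry_out(plan=[[[0, 0, 0], 0], [[0, 0, 0], 0], [[0, 0, 0], 0], [[0, 0, -0.5], 0], [[0, 0, -1], 0], [[0, 0, -1], 0], [[0, 0, -1], 0], [[0, 0, -1], 0], [[0, 0, -1], 0], [[0, 0, -1], 0], [[0, 0, 0], 0], [[0, 0, 0], 0]], grip=55)

```text
clock: 39.25
eef_pos: [0.5246, 0.1317, 0.3097]
tcp_rot: [-3.133, 0.229, -0.003]
wrist_force: [0.0, -0.3, -0.8]
gripper_width: 0.055
gripper_force: 0.0
```

Run:
```python
from rings import *
p,d=snap('top'); P=cloud('top',d); s=st(); 
m=(P[...,2]>.268)&(P[...,2]<.3)&(P[...,0]<.58)&(P[...,0]>.5)&(P[...,1]>.30)&(P[...,1]<.40); q=P[m]; print(m.sum(),q.mean(0),cv2.minEnclosingCircle(q[:,:2].astype(np.float32)))
H=np.array([.5255,.131])+.16*YD; print('axis from handle',H)
cv2.imwrite('pics/c5.png',cv2.cvtColor(cv2.resize(p[180:260,140:260],None,fx=6,fy=6,interpolation=cv2.INTER_CUBIC),cv2.COLOR_RGB2BGR))
```

```text
39.3 [0.5238 0.1315 0.3084] [ 3.133e+00 -2.290e-01 -1.000e-03] w 0.0547 F [ 0.  -0.3 -1.5]
73 [0.53575536 0.34627546 0.28506086] ((0.5360260605812073, 0.34773412346839905), 0.011770961806178093)
axis from handle [0.54918 0.28924]
```

View pics/c5.png

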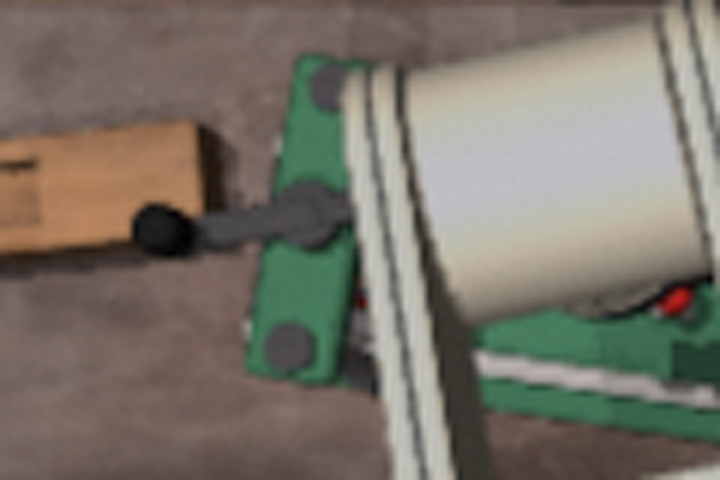

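Request:
carry_out(plan=[[[-0.05, -0.537, 0], 0], [[-0.05, -0.537, 0], 0], [[-0.05, -0.537, 0], 0], [[-0.05, -0.537, 0], 0], [[-0.05, -0.537, 0], 0], [[-0.05, -0.537, 0], 0], [[-0.05, -0.537, 0], 0], [[-0.05, -0.537, 0], 0], [[-0.05, -0.537, 0], 0], [[-0.05, -0.537, 0], 0], [[0, 0, 0], 0], [[0, 0, 0], 0]], grip=50)

```text
clock: 40.5
eef_pos: [0.5356, 0.3473, 0.3081]
tcp_rot: [3.132, -0.228, -0.002]
wrist_force: [0.8, 0.5, -0.7]
gripper_width: 0.0503
gripper_force: 0.0
```

Run:
```python
from rings import *
s=st(); print(rel((.5362,.3472),s['eef_pos']))
```

```text
40.5 [0.5356 0.3473 0.3081] [ 3.132e+00 -2.280e-01 -2.000e-03] w 0.0503 F [ 0.8  0.5 -0.7]
(np.float64(0.02), np.float64(0.0))
```

Request:
carry_out(plan=[[[0.02, 0, 0.4], 0], [[0, 0, 0.4], 0], [[0, 0, 0.3], 0], [[0, 0, 0.15], 0], [[0, 0, 0], 0], [[0, 0, 0], 0]])

```text
clock: 41.1
eef_pos: [0.537, 0.3469, 0.2594]
tcp_rot: [-3.133, 0.23, -0.001]
wrist_force: [0.4, -0.2, -0.0]
gripper_width: 0.0501
gripper_force: 0.0
```

Request:
carry_out(plan=[[[0, 0, 0], 0], [[0, 0, 0], 0], [[0, 0, 0], 0], [[0, 0, 0], 0], [[0, 0, 0], 0]], grip=10, newtons=50)

```text
clock: 41.6
eef_pos: [0.5373, 0.3479, 0.2601]
tcp_rot: [-3.131, 0.229, -0.003]
wrist_force: [0.5, 5.0, 5.5]
gripper_width: 0.0225
gripper_force: 49.5
```

```bash
cat > crank.py <<'E'
import sys
from rings import *
def ang(C=np.array([.549,.2895])):
    s=st(); w=s['eef_pos'][:2]-C; x,y=w@XD,w@YD
    print('r',np.hypot(x,y).round(4),'angle',np.degrees(np.arctan2(y,-x)).round(1)); return x,y
def rows(a0,a1,n,r=.06):
    a=np.radians(np.linspace(a0,a1,n+1)); x=-r*np.cos(a);y=r*np.sin(a)
    print([[round(float(dx/.04),2),round(float(-dy/.04),2)] for dx,dy in zip(np.diff(x),np.diff(y))])
if __name__=='__main__':
    x,y=ang()
    if len(sys.argv)>1: rows(float(sys.argv[1]),float(sys.argv[2]),int(sys.argv[3]))
E
python3 crank.py 69 149 8
```

```text
41.6 [0.5373 0.3479 0.2601] [-3.131e+00  2.290e-01 -3.000e-03] w 0.0225 F [0.5 5.  5.5]
r 0.0596 angle 70.1
[[0.25, -0.07], [0.26, -0.03], [0.26, 0.02], [0.25, 0.06], [0.24, 0.11], [0.22, 0.15], [0.19, 0.18], [0.15, 0.21]]
```

Request:
carry_out(plan=[[[0.25, -0.07, 0], 0], [[0.26, -0.03, 0], 0], [[0.26, 0.02, 0], 0], [[0.25, 0.06, 0], 0], [[0.24, 0.11, 0], 0], [[0.22, 0.15, 0], 0], [[0.19, 0.18, 0], 0], [[0.15, 0.21, 0], 0], [[0, 0, 0], 0]])

```text
clock: 42.5
eef_pos: [0.6059, 0.3099, 0.2601]
tcp_rot: [3.132, -0.231, 0.002]
wrist_force: [0.0, -3.0, 7.4]
gripper_width: 0.0223
gripper_force: 49.7
```

```bash
python3 crank.py 150 350 20; python3 -c "
from crank import *
rows(-10,190,20);rows(190,390,20)"
```

```text
42.5 [0.6059 0.3099 0.2601] [ 3.132e+00 -2.310e-01  2.000e-03] w 0.0223 F [ 0.  -3.   7.4]
r 0.0604 angle 151.7
[[0.11, 0.24], [0.07, 0.25], [0.02, 0.26], [-0.02, 0.26], [-0.07, 0.25], [-0.11, 0.24], [-0.15, 0.21], [-0.18, 0.18], [-0.21, 0.15], [-0.24, 0.11], [-0.25, 0.07], [-0.26, 0.02], [-0.26, -0.02], [-0.25, -0.07], [-0.24, -0.11], [-0.21, -0.15], [-0.18, -0.18], [-0.15, -0.21], [-0.11, -0.24], [-0.07, -0.25]]
[[-0.02, -0.26], [0.02, -0.26], [0.07, -0.25], [0.11, -0.24], [0.15, -0.21], [0.18, -0.18], [0.21, -0.15], [0.24, -0.11], [0.25, -0.07], [0.26, -0.02], [0.26, 0.02], [0.25, 0.07], [0.24, 0.11], [0.21, 0.15], [0.18, 0.18], [0.15, 0.21], [0.11, 0.24], [0.07, 0.25], [0.02, 0.26], [-0.02, 0.26]]
[[-0.07, 0.25], [-0.11, 0.24], [-0.15, 0.21], [-0.18, 0.18], [-0.21, 0.15], [-0.24, 0.11], [-0.25, 0.07], [-0.26, 0.02], [-0.26, -0.02], [-0.25, -0.07], [-0.24, -0.11], [-0.21, -0.15], [-0.18, -0.18], [-0.15, -0.21], [-0.11, -0.24], [-0.07, -0.25], [-0.02, -0.26], [0.02, -0.26], [0.07, -0.25], [0.11, -0.24]]
```

Request:
carry_out(plan=[[[0.11, 0.24, 0], 0], [[0.07, 0.25, 0], 0], [[0.02, 0.26, 0], 0], [[-0.02, 0.26, 0], 0], [[-0.07, 0.25, 0], 0], [[-0.11, 0.24, 0], 0], [[-0.15, 0.21, 0], 0], [[-0.18, 0.18, 0], 0], [[-0.21, 0.15, 0], 0], [[-0.24, 0.11, 0], 0], [[-0.25, 0.07, 0], 0], [[-0.26, 0.02, 0], 0], [[-0.26, -0.02, 0], 0], [[-0.25, -0.07, 0], 0], [[-0.24, -0.11, 0], 0], [[-0.21, -0.15, 0], 0], [[-0.18, -0.18, 0], 0], [[-0.15, -0.21, 0], 0], [[-0.11, -0.24, 0], 0], [[0, 0, 0], 0]])

```text
clock: 44.5
eef_pos: [0.4907, 0.2777, 0.26]
tcp_rot: [3.133, -0.228, -0.0]
wrist_force: [-5.2, 2.0, 10.2]
gripper_width: 0.0221
gripper_force: 50.0
```

```bash
python3 crank.py
python3 - <<'E'
from h import *
q,d=snap('scene'); cv2.imwrite('pics/c6.png',cv2.cvtColor(cv2.resize(q[195:275,170:250],None,fx=7,fy=7,interpolation=cv2.INTER_CUBIC),cv2.COLOR_RGB2BGR))
E
```

```text
44.5 [0.4907 0.2777 0.26  ] [ 3.133 -0.228 -0.   ] w 0.0221 F [-5.2  2.  10.2]
r 0.0595 angle -20.0
```

View pics/c6.png

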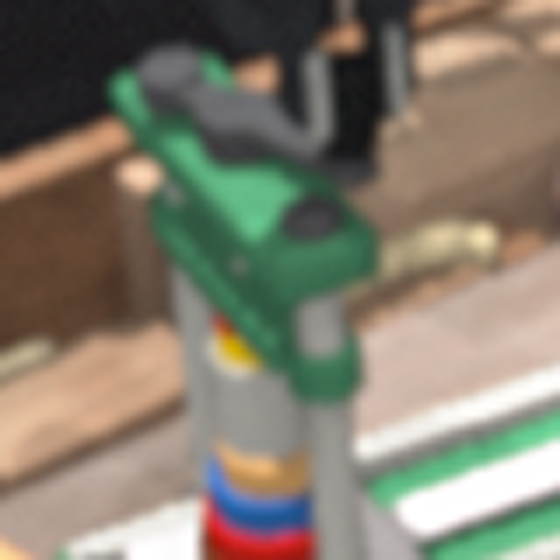

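The screw is at about 340°. The crop shows the foot (around crop (260,430)) just above or at the pale ring (260,470), with the yellow band exposed, which matches predicted contact at 345°. Next I'll wind to 525° total.

Request:
carry_out(plan=[[[-0.07, -0.25, 0], 0], [[-0.02, -0.26, 0], 0], [[0.02, -0.26, 0], 0], [[0.07, -0.25, 0], 0], [[0.11, -0.24, 0], 0], [[0.15, -0.21, 0], 0], [[0.18, -0.18, 0], 0], [[0.21, -0.15, 0], 0], [[0.24, -0.11, 0], 0], [[0.25, -0.07, 0], 0], [[0.26, -0.02, 0], 0], [[0.26, 0.02, 0], 0], [[0.25, 0.07, 0], 0], [[0.24, 0.11, 0], 0], [[0.21, 0.15, 0], 0], [[0, 0, 0], 0]])

```text
clock: 46.15
eef_pos: [0.5954, 0.3278, 0.2601]
tcp_rot: [3.133, -0.231, 0.003]
wrist_force: [0.4, -0.5, 6.9]
gripper_width: 0.0224
gripper_force: 49.7
```

```bash
python3 crank.py; python3 -c "
from crank import *
rows(130,165,4)"
```

```text
46.15 [0.5954 0.3278 0.2601] [ 3.133e+00 -2.310e-01  3.000e-03] w 0.0224 F [ 0.4 -0.5  6.9]
r 0.0602 angle 131.9
[[0.16, 0.16], [0.14, 0.18], [0.11, 0.2], [0.08, 0.22]]
```

Request:
carry_out(plan=[[[0.16, 0.16, 0], 0], [[0.14, 0.18, 0], 0], [[0.11, 0.2, 0], 0], [[0.07, 0.19, 0], 0], [[0, 0, 0], 0], [[0, 0, 0], 0]])

```text
clock: 46.75
eef_pos: [0.6091, 0.2961, 0.26]
tcp_rot: [3.132, -0.23, 0.001]
wrist_force: [-1.7, -1.5, 9.1]
gripper_width: 0.0224
gripper_force: 49.8
```

```bash
python3 crank.py
python3 - <<'E'
from h import *
q,d=snap('scene'); cv2.imwrite('pics/c7.png',cv2.cvtColor(cv2.resize(q[215:285,180:250],None,fx=8,fy=8,interpolation=cv2.INTER_CUBIC),cv2.COLOR_RGB2BGR))
E
```

```text
46.75 [0.6091 0.2961 0.26  ] [ 3.132e+00 -2.300e-01  1.000e-03] w 0.0224 F [-1.7 -1.5  9.1]
r 0.0605 angle 165.2
```

View pics/c7.png

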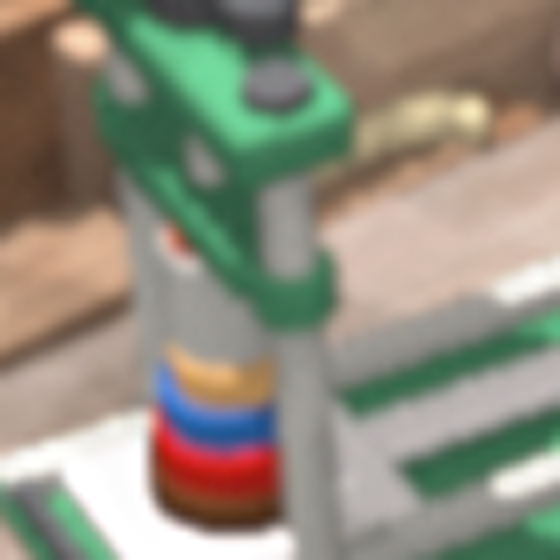

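The yellow band is covered and a sliver of red remains (around crop (178,240)), so it is half a turn past contact. I'll hold for over 2 s, then wind back.

Request:
carry_out(plan=[[[0, 0, 0], 0], [[0, 0, 0], 0], [[0, 0, 0], 0], [[0, 0, 0], 0], [[0, 0, 0], 0], [[0, 0, 0], 0], [[0, 0, 0], 0], [[0, 0, 0], 0], [[0, 0, 0], 0], [[0, 0, 0], 0], [[0, 0, 0], 0], [[0, 0, 0], 0], [[0, 0, 0], 0], [[0, 0, 0], 0], [[0, 0, 0], 0], [[0, 0, 0], 0], [[0, 0, 0], 0], [[0, 0, 0], 0], [[0, 0, 0], 0], [[0, 0, 0], 0]])

```text
clock: 48.8
eef_pos: [0.6092, 0.2962, 0.2601]
tcp_rot: [3.132, -0.23, 0.001]
wrist_force: [-2.3, -3.1, 8.5]
gripper_width: 0.0223
gripper_force: 49.8
```

Request:
carry_out(plan=[[[0, 0, 0], 0], [[0, 0, 0], 0], [[0, 0, 0], 0], [[0, 0, 0], 0], [[0, 0, 0], 0], [[0, 0, 0], 0], [[0, 0, 0], 0], [[0, 0, 0], 0], [[0, 0, 0], 0], [[0, 0, 0], 0]])

```text
clock: 49.8
eef_pos: [0.6091, 0.2962, 0.2601]
tcp_rot: [3.132, -0.23, 0.001]
wrist_force: [-1.6, -2.3, 8.5]
gripper_width: 0.0226
gripper_force: 49.8
```

```bash
python3 -c "
from crank import *
ang();rows(165,-25,19);rows(-25,-215,19);rows(145,55,9)"
```

```text
49.8 [0.6091 0.2962 0.2601] [ 3.132e+00 -2.300e-01  1.000e-03] w 0.0226 F [-1.6 -2.3  8.5]
r 0.0605 angle 165.2
[[-0.09, -0.25], [-0.13, -0.23], [-0.17, -0.2], [-0.2, -0.17], [-0.23, -0.13], [-0.25, -0.09], [-0.26, -0.05], [-0.26, -0.0], [-0.26, 0.05], [-0.25, 0.09], [-0.23, 0.13], [-0.2, 0.17], [-0.17, 0.2], [-0.13, 0.23], [-0.09, 0.25], [-0.05, 0.26], [0.0, 0.26], [0.05, 0.26], [0.09, 0.25]]
[[0.13, 0.23], [0.17, 0.2], [0.2, 0.17], [0.23, 0.13], [0.25, 0.09], [0.26, 0.05], [0.26, -0.0], [0.26, -0.05], [0.25, -0.09], [0.23, -0.13], [0.2, -0.17], [0.17, -0.2], [0.13, -0.23], [0.09, -0.25], [0.05, -0.26], [0.0, -0.26], [-0.05, -0.26], [-0.09, -0.25], [-0.13, -0.23]]
[[-0.17, -0.2], [-0.2, -0.17], [-0.23, -0.13], [-0.25, -0.09], [-0.26, -0.05], [-0.26, -0.0], [-0.26, 0.05], [-0.25, 0.09], [-0.23, 0.13]]
```

Request:
carry_out(plan=[[[-0.09, -0.25, 0], 0], [[-0.13, -0.23, 0], 0], [[-0.17, -0.2, 0], 0], [[-0.2, -0.17, 0], 0], [[-0.23, -0.13, 0], 0], [[-0.25, -0.09, 0], 0], [[-0.26, -0.05, 0], 0], [[-0.26, 0, 0], 0], [[-0.26, 0.05, 0], 0], [[-0.25, 0.09, 0], 0], [[-0.23, 0.13, 0], 0], [[-0.2, 0.17, 0], 0], [[-0.17, 0.2, 0], 0], [[-0.13, 0.23, 0], 0], [[-0.09, 0.25, 0], 0], [[-0.05, 0.26, 0], 0], [[0, 0.26, 0], 0], [[0.05, 0.26, 0], 0], [[0.09, 0.25, 0], 0], [[0, 0, 0], 0]])

```text
clock: 51.8
eef_pos: [0.492, 0.2718, 0.26]
tcp_rot: [-3.133, 0.231, -0.004]
wrist_force: [2.8, -1.6, 8.4]
gripper_width: 0.022
gripper_force: 49.8
```

```bash
python3 crank.py
```

```text
51.8 [0.492  0.2718 0.26  ] [-3.133  0.231 -0.004] w 0.022 F [ 2.8 -1.6  8.4]
r 0.0597 angle -25.8
```

Request:
carry_out(plan=[[[0.13, 0.23, 0], 0], [[0.17, 0.2, 0], 0], [[0.2, 0.17, 0], 0], [[0.23, 0.13, 0], 0], [[0.25, 0.09, 0], 0], [[0.26, 0.05, 0], 0], [[0.26, 0, 0], 0], [[0.26, -0.05, 0], 0], [[0.25, -0.09, 0], 0], [[0.23, -0.13, 0], 0], [[0.2, -0.17, 0], 0], [[0.17, -0.2, 0], 0], [[0.13, -0.23, 0], 0], [[0.09, -0.25, 0], 0], [[0.05, -0.26, 0], 0], [[0, -0.26, 0], 0], [[-0.05, -0.26, 0], 0], [[-0.09, -0.25, 0], 0], [[-0.13, -0.23, 0], 0], [[0, 0, 0], 0]])

```text
clock: 53.8
eef_pos: [0.6025, 0.3176, 0.26]
tcp_rot: [3.133, -0.228, -0.001]
wrist_force: [-3.5, -0.2, 9.4]
gripper_width: 0.0226
gripper_force: 49.9
```

Request:
carry_out(plan=[[[-0.17, -0.2, 0], 0], [[-0.2, -0.17, 0], 0], [[-0.23, -0.13, 0], 0], [[-0.25, -0.09, 0], 0], [[-0.26, -0.05, 0], 0], [[-0.26, 0, 0], 0], [[-0.26, 0.05, 0], 0], [[-0.25, 0.09, 0], 0], [[-0.23, 0.13, 0], 0], [[0, 0, 0], 0]])

```text
clock: 54.8
eef_pos: [0.5217, 0.3425, 0.26]
tcp_rot: [3.131, -0.229, 0.002]
wrist_force: [-0.1, -4.5, 9.0]
gripper_width: 0.0221
gripper_force: 49.9
```

```bash
python3 crank.py
```

```text
54.8 [0.5217 0.3425 0.26  ] [ 3.131e+00 -2.290e-01  2.000e-03] w 0.0221 F [-0.1 -4.5  9. ]
r 0.0597 angle 54.2
```

Request:
carry_out(plan=[[[0, 0, 0], 0], [[0, 0, 0], 0], [[0, 0, 0], 0], [[0, 0, -0.3], 0], [[0, 0, -0.6], 0], [[0, 0, -0.6], 0], [[0.088, 0.521, 0], 0], [[0.088, 0.521, 0], 0], [[0.088, 0.521, 0], 0], [[0.088, 0.521, 0], 0], [[0.088, 0.521, 0], 0], [[0.088, 0.521, 0], 0], [[0.088, 0.521, 0], 0], [[0.088, 0.521, 0], 0], [[0.088, 0.521, 0], 0], [[0.088, 0.521, 0], 0], [[0, 0, 0], 0], [[0, 0, 0], 0]], grip=52)

```text
clock: 56.6
eef_pos: [0.5259, 0.1324, 0.3189]
tcp_rot: [-3.133, 0.232, 0.001]
wrist_force: [0.5, 0.7, 0.1]
gripper_width: 0.0521
gripper_force: 0.0
```

Run:
```python
from rings import *
s=st(); print(rel((.5255,.131),s['eef_pos']))
```

```text
56.6 [0.5259 0.1324 0.3189] [-3.133e+00  2.320e-01  1.000e-03] w 0.0521 F [0.5 0.7 0.1]
(np.float64(-0.01), np.float64(0.04))
```

Request:
carry_out(plan=[[[-0.01, 0.03, 0.5], 0], [[0, 0, 0.9], 0], [[0, 0, 0.9], 0], [[0, 0, 0.9], 0], [[0, 0, 0.9], 0], [[0, 0, 0.6], 0], [[0, 0, 0.5], 0], [[0, 0, 0.5], 0], [[0, 0, 0.5], 0], [[0, 0, 0.5], 0], [[0, 0, 0], 0], [[0, 0, 0], 0]])

```text
clock: 57.8
eef_pos: [0.5255, 0.1323, 0.0509]
tcp_rot: [3.133, -0.229, -0.001]
wrist_force: [0.6, 0.5, 0.2]
gripper_width: 0.0522
gripper_force: 0.0
```

Request:
carry_out(plan=[[[0, 0, 0], 0], [[0, 0, 0], 0], [[0, 0, 0], 0], [[0, 0, 0], 0], [[0, 0.1, 0], 0], [[0, 0.2, 0], 0], [[0, 0.25, 0], 0], [[0, 0.25, 0], 0], [[0, 0.25, 0], 0], [[0, 0.25, 0], 0], [[0, 0.25, 0], 0], [[0, 0.25, 0], 0], [[0, 0.25, 0], 0], [[0, 0.25, 0], 0], [[0, 0.25, 0], 0], [[0, 0.25, 0], 0], [[0, 0.25, 0], 0], [[0, 0.25, 0], 0], [[0, 0, 0], 0]], grip=10, newtons=60)

```text
clock: 59.7
eef_pos: [0.5069, 0.0002, 0.0523]
tcp_rot: [3.133, -0.23, 0.003]
wrist_force: [-2.7, -1.7, 8.2]
gripper_width: 0.0211
gripper_force: 59.1
```

Request:
carry_out(plan=[[[0, 0.25, 0], 0], [[0, 0.25, 0], 0], [[0, 0.25, 0], 0], [[0, 0.2, 0], 0], [[0, 0.08, 0], 0], [[0, 0.06, 0], 0], [[0, 0.06, 0], 0], [[0, 0, 0], 0]])

```text
clock: 60.5
eef_pos: [0.5003, -0.0446, 0.0523]
tcp_rot: [3.133, -0.23, 0.003]
wrist_force: [-1.9, -0.8, 8.7]
gripper_width: 0.0212
gripper_force: 59.2
```

Request:
carry_out(plan=[[[0, 0.05, 0], 0], [[0, 0.05, 0], 0], [[0, 0, 0], 0], [[0, 0, 0], 0]])

```text
clock: 60.9
eef_pos: [0.4999, -0.0472, 0.0523]
tcp_rot: [-3.132, 0.23, -0.003]
wrist_force: [-0.9, 8.6, 7.5]
gripper_width: 0.0215
gripper_force: 59.4
```

At the loading stop. I'll press slightly to confirm, relax, release and retreat.

Request:
carry_out(plan=[[[0, 0.05, 0], 0], [[0, 0, 0], 0], [[0, 0, 0], 0]])

```text
clock: 61.2
eef_pos: [0.4998, -0.0474, 0.0522]
tcp_rot: [-3.13, 0.231, -0.003]
wrist_force: [-0.0, 23.1, 7.6]
gripper_width: 0.0216
gripper_force: 59.7
```

Request:
carry_out(plan=[[[0, -0.07, 0], 0], [[0, 0, 0], 0]])

```text
clock: 61.4
eef_pos: [0.4999, -0.0469, 0.0523]
tcp_rot: [-3.133, 0.228, -0.003]
wrist_force: [-2.4, 2.6, 9.1]
gripper_width: 0.0213
gripper_force: 59.9
```

Request:
carry_out(plan=[[[0, 0, 0], 0], [[0, 0, 0], 0], [[0, 0, 0], 0], [[0, 0, -0.3], 0], [[0, 0, -0.8], 0], [[0, 0, -1], 0], [[0, 0, -0.6], 0], [[0, 0.6, -0.6], 0], [[0, 0.7, 0], 0], [[0, 0.7, 0], 0], [[0, 0.7, 0], 0], [[0, 0.7, 0], 0], [[0, 0.6, 0], 0], [[0, 0, 0], 0], [[0, 0, 0], 0]], grip=60)

```text
clock: 62.9
eef_pos: [0.4756, -0.2059, 0.1834]
tcp_rot: [-3.133, 0.232, -0.0]
wrist_force: [-0.3, 0.7, 0.4]
gripper_width: 0.0602
gripper_force: 0.0
```

Run:
```python
from h import *
st(); p,d=snap('top'); P=cloud('top',d); q,_=snap('scene')
m=(abs(P[...,0]-.5213)<.04)&(abs(P[...,1]-.111)<.05)&(P[...,2]>.035)&(P[...,2]<.12)
print(m.sum(),np.round(np.percentile(P[m][:,2],[50,90,97]),4),'top xy',P[m&(P[...,2]>.088)].mean(0))
a=cv2.resize(p[185:260,85:305],(790,270),interpolation=cv2.INTER_CUBIC); b=cv2.resize(q[190:310,165:361],(500,306),interpolation=cv2.INTER_CUBIC)
c=np.zeros((576,790,3),np.uint8); c[:270]=a; c[270:,:500]=b; cv2.imwrite('pics/c8.png',c[...,::-1])
```

```text
62.9 [ 0.4756 -0.2059  0.1834] [-3.133  0.232 -0.   ] w 0.0602 F [-0.3  0.7  0.4]
344 [0.0756 0.0939 0.0959] top xy [0.51865834 0.11098309 0.09301289]
```

View pics/c8.png

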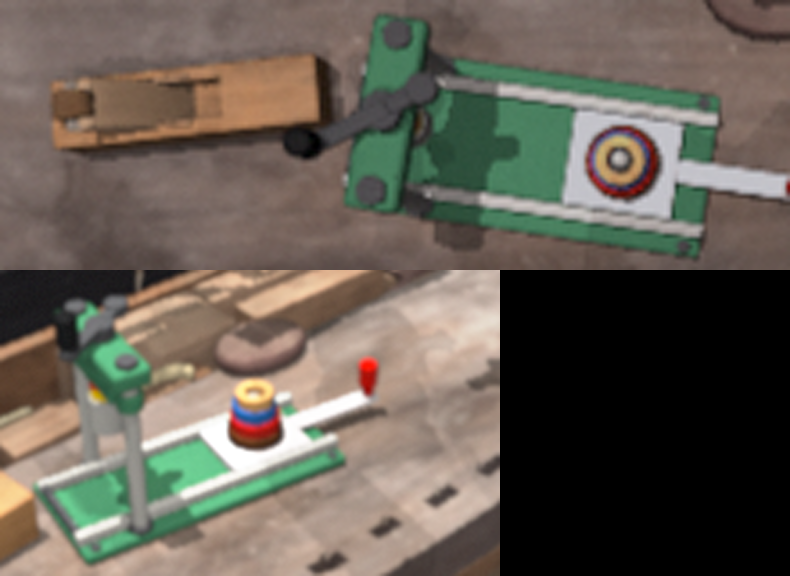

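The shuttle is out at its stop and the stack on the post is intact and in order. The crank is near the top, the foot is raised, and the plane and pad have not moved.

```bash
python3 -c "
from station import bot
print(bot.hand_in())"
```

```text
the job is handed in; nothing more can be done
None
```

The job is done and handed in at about 63 s: all four rings were stacked in order and pressed half a turn for about 3 s, the screw was wound back to about 54° from its top, and the shuttle was drawn out to its stop with the stack on the post.

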